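# Put the clay rollers back on their graded rest

### The job

Clear the four clay rollers from the grey board onto the grooved wooden rest, so that they lie in order of thickness, each one seated in the groove cut for it: the thinnest in the narrowest groove, and so on up to the thickest in the widest. Lay each roller centred across both rails and let go of it. Leave the spray bottle and the glass jar of water standing where they are.

Things in the scene. Friction and masses are not known exactly. Their poses are not given: they have to be found in the camera images.
- rod: Thinnest roller: a plain bright steel rod, 12 mm across, 120 mm long. It starts lying on the grey clay board (a flat slab 346 x 272 mm, top 8 mm above the table, fixed). Origin: the middle of the rod, on its axis; y = along the rod (x and z turn as it rolls).
- dowel: Second thinnest roller: a beech wood dowel, 18 mm across (it rests and grips as if 19.4 mm), 158 mm long. It starts lying on the grey clay board. Origin: the middle of the dowel, on its axis; y = along the dowel (x and z turn as it rolls).
- tube: Second thickest roller: a pale grey plastic pipe, 25 mm across (it rests and grips as if 27 mm), 117 mm long. It starts lying on the grey clay board. Origin: the middle of the pipe, on its axis; y = along the pipe (x and z turn as it rolls).
- blue_roller: Thickest roller: a solid blue plastic roller with pale plugs in its ends, 38 mm across, 120 mm long. It starts lying on the grey clay board. Origin: the middle of the roller, on its axis; y = along the roller (x and z turn as it rolls).
- groove_12: Narrowest of four green-lined V grooves, at one end of the fixed rest, 17 mm wide at the top, for the steel roller. It has two pale wood rails, 68 mm clear between. Origin: where the middle of that roller's axis lies when seated: midway between the rails, at their top, 32 mm above the table. y = the way the roller lies, across both rails; x = along the rails to the widest groove; z up.
- groove_18: Second narrowest V groove of the rest, 27 mm wide at the top, for the beech roller. A cross rod (top at z 10.5 mm) is between it and the narrowest. Origin: where the middle of that roller's axis lies when seated: midway between the rails, at their top, 32 mm above the table. y = the way the roller lies, across both rails; x = along the rails to the widest groove; z up.
- groove_25: Second widest V groove of the rest, 38 mm wide at the top, for the pale grey roller. Seated rollers leave 30 mm clear between neighbours. Origin: where the middle of that roller's axis lies when seated: midway between the rails, at their top, 32 mm above the table. y = the way the roller lies, across both rails; x = along the rails to the widest groove; z up.
- groove_38: Widest V groove, at the other end of the rest, 54 mm wide at the top, for the blue roller. A cross rod (top at z 10.5 mm) is between it and the second widest. Origin: where the middle of that roller's axis lies when seated: midway between the rails, at their top, 32 mm above the table. y = the way the roller lies, across both rails; x = along the rails to the widest groove; z up.
- spray: Small clear spray bottle with a black pump, 54 mm across, 132 mm high, standing loose beyond the board; leave it alone. Origin: centre of its underside, z up.
- jar: Small open glass jar of rinse water, 41 mm across, 47 mm high, standing loose near the rest, on the robot's side; leave it alone. Origin: centre of its underside, z up.

How it is judged:
By the outcome, as a careful person would: the job done as asked, in the order asked, and still so for the second after the job is handed in, with the robot touching nothing.
It also fails if it takes over 99 s, if anything falls off the work surface, if the arm or the gripper's body presses on something with over 40 N, if the wrist force passes 120 N, or if a joint passes its speed limit or range.

### The arm

A 7-joint arm with a two-finger parallel gripper is mounted at the origin on a cart in front of the work surface, level with it; the furniture and walls round the work are solid. World frame = base frame: x ahead of the robot, y to its left, z up, the work surface at z = 0. Lengths are in mm, angles in rad, forces in N, time in s.
With the tool pointing down it reaches from about 400 to 850 mm from the base axis. Payload 10.4 kg.
Tool frame: the origin (TCP) lies on the centre line of the jaws, within the pads' length; the fingertips stand 8 mm ahead of it and the grasp point (between the pads) lies 11 mm behind it; z points along the fingers, y is the line along which they close (so a half turn about z gives the same grasp; the last joint's range is limited). The gripper opens to 87 mm and grips with 3 to 60 N. Pads are 19 mm wide; open, the fingers measure 117 mm over their backs; the gripper's body (75 mm by 190 mm) begins 51 mm behind the grasp point.
Start: joints at [1.228, 0.332, -0.065, 1.46, 0.022, 1.35, -0.088], TCP at [196.507, -593.326, 230.576] pointing down, gripper open.
Joint ranges: [-2.6, 2.6], [-0.5, 2.12], [-1.47, 1.34], [0.16, 2.42], [-1.27, 4.41], [0.06, 2.06], [-2.6, 2.6]. Speed limits (rad/s): [2.22, 2.22, 2.79, 2.79, 3.14, 3.14, 3.14].

### API

Orientations are given as a unit quaternion [w, x, y, z].
In Python, from rig import arm gives the robot as it stands.
- The arm moves only by the tool drive_tool, never from a script. Its argument "series" is a list of rows, each a list of 3 entries, a list of its own where there are three numbers: the shift along the tool's x, y, z in cm, then the turn, a rotation vector about the tool's x, y, z in degrees, then the opening, from -1 (shut) to 1 (fully open). In form: [[[dx, dy, dz], [rx, ry, rz], claw], ...]. A call has 1 to 8 rows; each row shifts and turns the commanded pose from where the row before left it, along the tool's axes as they then stand; what a row does not reach is not made up. A row lasts 1/8 s, in which the tool goes at most 62.5 mm and 10.7 degrees, less where a joint would pass 70% of its speed; a pose out of reach is approached as far as the arm can. A call is refused whole if a number of a shift passes 6.25 or a number of a turn 10.7, either way. A call with a gripper value outside its range is refused whole. The fingers move at their own pace and stop on an object; "newtons" is the grip in N (left out, the last holds). Time passes only in rows, so rows that do not move let the fingers close. It gives the time, the measured TCP pose, the force, the opening and the grip force at its end, in the units of the state.
- arm.sense(): the state, without advancing time (a new reading comes with each control period).
- arm.capture(name): name is "scene" or "top"; returns a dict with "image" (480x640x3 uint8, blue, green, red), "vfov" (degrees; the focal length in pixels is half the picture's height over the tangent of half this angle, whatever the lens; pixels are square), "cx", "cy" (the principal point, pixels), "extrinsics" (4x4, takes a point from world to camera coordinates). Camera axes: x right, y down, z forward; pixel columns grow to the right and rows downward; lengths in mm; the calibration is good to about 2 mm. A picture is of the moment at which its call begins. There is no depth.
- arm.finish_job(): hands the job in; it is judged then, once.
The state is a dict: "time": time; "joints": joint angles; "qvel": joint speeds; "joint_efforts": joint torques, N m; "eef_pos": TCP position; "tool_rot": TCP orientation; "contact_force": force on the tool from outside, world axes, zero at the start; "wrist_torque": the same for the moment, N m; "gripper_width": finger opening in mm; "grip_force": force on a finger pad.
Only numpy, scipy, OpenCV 4.12 (cv2) and the standard library are available. Lean on these libraries where they do the work, as an engineer would, in place of code of your own. Each camera call takes 0.05 s, during which the arm holds its last target. There are 200 camera calls.

## Working session

There is one attempt and no reset: what is moved stays moved. The work goes in short steps, Python scripts to look and compute and a tool call to move; the robot and the scene stay as the last step left them, time stands still between calls to the robot, and variables do not carry over. Pictures are saved under pics/ and viewed, at most 14 in all, crops included, and the job is handed in when it is done.

Besides the shell and the picture viewer there is one more tool, called as name([rows], argument=value, ...), one row to a line, values as JSON. drive_tool: Moves the arm, as the interface text tells. Its arguments: {"type":"object","properties":{"series":{"type":"array"},"newtons":{"type":"number"}},"required":["series"]}

```bash
ls; mkdir -p pics
python3 - <<'E'
from rig import arm
import cv2,pickle
s=arm.sense();print(s)
d={}
for n in("scene","top"):
    c=arm.capture(n);cv2.imwrite(f"pics/{n}0.png",c["image"]);d[n]=c;print(n,c["vfov"],c["cx"],c["cy"],c["extrinsics"].round(3) if hasattr(c["extrinsics"],'round') else c["extrinsics"])
pickle.dump(d,open("c0.pkl","wb"))
E
```

```text
pics
{'time': 0.0, 'joints': array([ 1.22840096,  0.33286148, -0.06468907,  1.46094855,  0.02160803,
        1.34989601, -0.0884847 ]), 'qvel': array([ 1.05497113e-03,  2.34579286e-03, -3.04604897e-03,  1.90997185e-04,
        8.96605406e-04,  7.28139977e-05,  3.37744227e-04]), 'joint_efforts': array([-9.52415685e-04, -6.23261547e+01,  2.39425397e-02, -3.89904535e+01,
       -6.14190940e-02,  3.97756405e-02,  3.14887768e-05]), 'eef_pos': array([ 196.34970293, -592.95799494,  229.75694828]), 'tool_rot': array([-6.92563803e-04,  9.87241112e-01,  1.59230914e-01, -1.51025672e-04]), 'contact_force': array([-0.06832965,  0.36228943,  0.1103262 ]), 'wrist_torque': array([-0.01498558, -0.02328136,  0.09443333]), 'grip_force': 0.0, 'gripper_width': 86.68326582788205}
scene 45.38670313414442 326.23055274067525 237.85930922185105 [[-8.80000e-01 -4.75000e-01  1.90000e-02  4.05446e+02]
 [-2.36000e-01  4.01000e-01 -8.85000e-01  2.37085e+02]
 [ 4.13000e-01 -7.84000e-01 -4.64000e-01  6.60190e+02]
 [ 0.00000e+00  0.00000e+00  0.00000e+00  1.00000e+00]]
top 47.590895936163584 324.5456148755815 238.43371525544447 [[-1.50000e-02 -9.99000e-01  3.80000e-02 -1.80230e+02]
 [-9.86000e-01  9.00000e-03 -1.68000e-01  5.39407e+02]
 [ 1.68000e-01 -4.00000e-02 -9.85000e-01  8.28154e+02]
 [ 0.00000e+00  0.00000e+00  0.00000e+00  1.00000e+00]]
```

View pics/scene0.png

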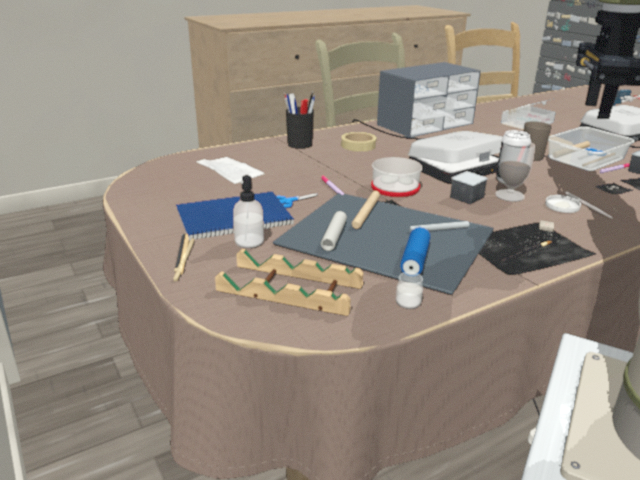

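View pics/top0.png

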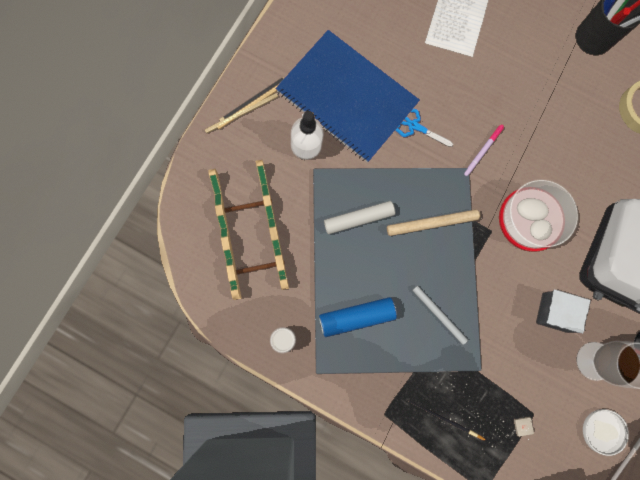

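The scene view shows the rest at about (290,280), the jar at (408,290) and the spray bottle at (248,215). In the top view the rollers are at (360,217) tube, (433,222) dowel, (358,317) blue and (440,315) rod, with the rest around (250,230). Next I'll enlarge the rest in both views.

Run:
```python
import cv2
a=cv2.imread("pics/top0.png")[150:310,195:305];cv2.imwrite("pics/ctop.png",cv2.resize(a,None,fx=3.75,fy=3.75,interpolation=cv2.INTER_CUBIC))
a=cv2.imread("pics/scene0.png")[240:320,205:375];cv2.imwrite("pics/cscene.png",cv2.resize(a,None,fx=4.5,fy=4.5,interpolation=cv2.INTER_CUBIC))
```

```text
(no output)
```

View pics/ctop.png

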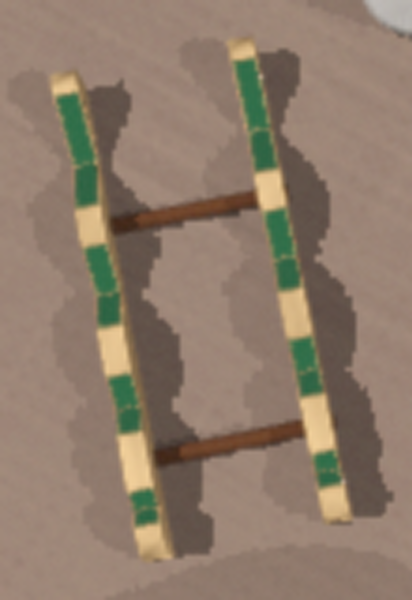

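View pics/cscene.png

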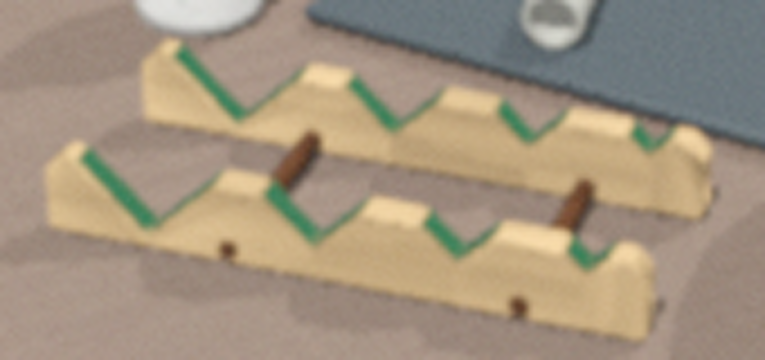

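```bash
cat > h.py <<'E'
import numpy as np,cv2,pickle
from scipy.optimize import least_squares
def proj(c,P):
    P=np.atleast_2d(P);E=np.array(c["extrinsics"]);q=P@E[:3,:3].T+E[:3,3]
    f=240/np.tan(np.radians(c["vfov"]/2));return q[:,:2]/q[:,2:]*f+[c["cx"],c["cy"]]
ROD=dict(rod=(6,120),dowel=(9,158),tube=(12.5,117),blue=(19,120))
def hull(c,p,r,L):
    x,y,z,a=p;u=np.array([-np.sin(a),np.cos(a),0]);v=np.array([np.cos(a),np.sin(a),0])
    t=np.linspace(0,2*np.pi,40)[:,None];C=r*(np.cos(t)*v+np.sin(t)*[0,0,1])
    P=np.vstack([[x,y,z]+C+u*L/2,[x,y,z]+C-u*L/2])
    return cv2.convexHull(proj(c,P).astype(np.float32))
def feat(m):
    xx,yy,xy=m["mu20"]/m["m00"],m["mu02"]/m["m00"],m["mu11"]/m["m00"]
    return np.array([m["m10"]/m["m00"],m["m01"]/m["m00"],(xx-yy)/40,xy/20])
def mask(img,seed,k,win=60):
    h=cv2.cvtColor(img,cv2.COLOR_BGR2HSV).astype(int)
    b=(h[...,1]>150)&(h[...,0]>95)&(h[...,0]<125)&(h[...,2]>90) if k=="blue" else ((h[...,2]>(175 if k=="dowel" else 125))&(h[...,1]<140))
    b=b.astype(np.uint8);w=np.zeros_like(b);w[seed[1]-win:seed[1]+win,seed[0]-win:seed[0]+win]=1
    _,l=cv2.connectedComponents(b*w);
    return (l==l[seed[1],seed[0]]).astype(np.uint8)
E
cat > m.py <<'E'
from h import *
d=pickle.load(open("c0.pkl","rb"))
seeds=dict(rod=((440,315),(440,226)),dowel=((433,222),(366,210)),tube=((360,217),(334,230)),blue=((358,317),(415,250)))
ov=[d["top"]["image"].copy(),d["scene"]["image"].copy()]
for k,(r,L) in ROD.items():
    F=[]
    for i,n in enumerate(("top","scene")):
        m=mask(d[n]["image"],seeds[k][i],k);ov[i][m>0]=(0,0,255) if i+1 else 0
        hu=cv2.convexHull(cv2.findNonZero(m)).astype(np.float32);F.append(feat(cv2.moments(m,True)))
        print(k,n,m.sum(),end=" ")
    for cams in (("top","scene"),("top",)):
        def res(p):
            o=[feat(cv2.moments(hull(d[n],p,r,L)))-F[("top","scene").index(n)] for n in cams]
            return np.r_[np.hstack(o),(p[2]-8-r)*.02 if len(cams)==2 else p[2]-8-r]
        s=min((least_squares(res,[500,-150,20,a],x_scale=[10,10,10,.1]) for a in (-1.5,-.8,0,.8,1.5)),key=lambda s:s.cost)
        print(s.x.round(2),s.fun.round(1))
cv2.imwrite("pics/ov.png",np.vstack([ov[0][140:400,280:520],ov[1][170:310,270:510]])) 
# rest
o=np.array([195,150]);T=np.array([(86,166),(107,294),(125,404),(146,507),(262,132),(287,259),(309,367),(328,468)])/3.75+o
S=np.array([(153,223),(317,238),(462,253),(588,265),(243,115),(397,128),(530,138),(652,149)])/4.5+[205,240]
dz=-np.array([27,19,13.5,8.5])
def R(p,full=True):
    x,y,z,a,t,d1,d2,d3=p;g=np.array([d1+d2+d3,d1+d2,d1,0]);X=np.array([np.cos(a),np.sin(a),0]);Y=np.array([-X[1],X[0],0])
    P=lambda l:[x,y,z]+np.r_[g,g][:,None]*X+np.repeat(l,4)[:,None]*Y+np.r_[dz,dz][:,None]*[0,0,1]
    return np.r_[(proj(d["top"],P([34+t/2,-34-t/2]))-T).ravel(),(proj(d["scene"],P([34+t,-34]))-S).ravel()]
s=least_squares(R,[430,0,32,0,12,45,51.5,61.5]);print("rest",s.x.round(2));print(s.fun.reshape(-1,2).round(1).tolist())
E
python3 m.py
```

```text
rod top 522 rod scene 5646 [ 488.06 -230.99   14.      3.73] [-89.3 -44.3   4.7 -21.8 -60.5  45.4 -22.    2.8   0. ]
[ 415.93 -384.37   14.      9.05] [ 4.7 -1.8  9.4 -4.1  0. ]
dowel top 823 dowel scene 330 [ 569.47 -372.62   17.13    3.33] [ 0.6 -0.1  0.5 -0.7 -0.2  0.6 -0.1  0.1  0. ]
[ 570.68 -364.32   17.     -2.92] [-4.4 -0.8 -0.1 -1.8  0. ]
tube top 1046 tube scene 5893 [ 569.99 -241.6    34.45    1.11] [ -2.    3.3 -15.   -2.6  10.4  25.5 -11.4  12.8   0.3]
[ 579.43 -246.74   20.41   -5.73] [ 0.2 -0.7 -4.3 -3.5 -0.1]
blue top 1687 blue scene 710 [ 413.19 -242.82   27.      3.54] [ 2.2 -0.5 -1.8 -3.2 -0.6  3.3 -2.4  1.6  0. ]
[ 416.1  -233.4    27.13    0.62] [-3.7 -2.2 -6.  -5.5  0.1]
rest [ 4.7266e+02 -7.8760e+01  3.4350e+01  1.9000e-01  1.2420e+01  4.5910e+01
  5.1760e+01  6.2290e+01]
[[0.3, 0.1], [0.5, 0.4], [0.8, 0.8], [-0.1, 0.4], [-0.1, 0.1], [-0.0, 0.3], [-0.1, 0.9], [0.2, 0.7], [-0.2, 0.6], [-0.4, 0.0], [-1.2, -0.3], [-0.4, -0.3], [-0.2, 0.4], [-0.3, -0.4], [-0.4, -0.3], [-0.6, -0.6]]
```

View pics/ov.png

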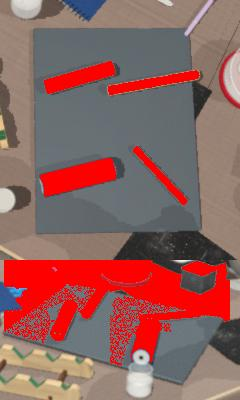

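```bash
python3 - <<'E'
s=open("m.py").read()
i=s.index("        s=min(");j=s.index("        print(s.x")
s=s[:i]+'''        s=min((minimize(lambda p:(res(p)**2).sum(),[500,-200,20,a],method="Nelder-Mead",options=dict(maxiter=4000,maxfev=4000,initial_simplex=np.array([500,-200,20,a])+np.vstack([np.zeros(4),np.diag([60,60,5,.2])]))) for a in (A0[k],A0[k]+.1)),key=lambda s:s.fun);s.fun=res(s.x)
'''+s[j:]
s=s.replace("from h import *","from h import *\nfrom scipy.optimize import minimize\nA0=dict(rod=-.84,dowel=.15,tube=.22,blue=.2)")
s=s.replace("mask(d[n][\"image\"],seeds[k][i],k)","mask(d[n][\"image\"],seeds[k][i],k,i)")
open("m.py","w").write(s)
h=open("h.py").read()
i=h.index("def mask");h=h[:i]+'''def mask(img,seed,k,i,win=50):
    h=cv2.cvtColor(img,cv2.COLOR_BGR2HSV).astype(int);hh,ss,v=h[...,0],h[...,1],h[...,2]
    if k=="blue": b=(ss>110)&(hh>95)&(hh<125)&(v>70)
    else: b=v>(175 if k=="dowel" else [135,155][i])
    b=b.astype(np.uint8);w=np.zeros_like(b);w[seed[1]-win:seed[1]+win,seed[0]-win:seed[0]+win]=1
    _,l=cv2.connectedComponents(b*w)
    m=(l==l[seed[1],seed[0]]).astype(np.uint8)
    return cv2.fillConvexPoly(np.zeros_like(m),cv2.convexHull(cv2.findNonZero(m)),1) if k=="blue" else m
'''
open("h.py","w").write(h)
import pickle,cv2
d=pickle.load(open("c0.pkl","rb"));im=cv2.cvtColor(d["scene"]["image"],cv2.COLOR_BGR2HSV)
for p in ((440,226),(400,240),(330,200),(366,210),(334,230),(350,215),(415,250)):print(p,im[p[1],p[0]])
E
python3 m.py
```

```text
(440, 226) [ 90   9 206]
(400, 240) [ 96  33 125]
(330, 200) [101  28 129]
(366, 210) [ 19  62 229]
(334, 230) [ 26   8 227]
(350, 215) [ 99  33 125]
(415, 250) [104 186 200]
rod top 494 rod scene 3340 [ 422.25 -367.56   39.05   -0.68] [-1.6 -5.7  4.   0.2  7.1  0.8 11.5 -1.9  0.5]
[ 413.96 -375.94   14.     -0.85] [-0.  0.  0. -0.  0.]
dowel top 823 dowel scene 1801 [ 5.4110e+02 -3.5878e+02  8.9350e+01  1.6000e-01] [  3.5   8.6   4.   -1.1 -11.7  -1.2  -1.2   4.1   1.4]
[ 5.6926e+02 -3.7169e+02  1.6970e+01  1.7000e-01] [ 0.  -0.   0.7 -0.3 -0. ]
tube top 1014 tube scene 455 [ 5.7698e+02 -2.4585e+02  2.4710e+01  2.8000e-01] [ 0.1  0.2 -0.1 -0.  -0.2 -0.  -0.1 -0.2  0.1]
[ 5.7814e+02 -2.4618e+02  2.0500e+01  2.8000e-01] [ 0.   0.  -0.2  0.1  0. ]
blue top 1830 blue scene 1000 [ 4.1209e+02 -2.3898e+02  2.6590e+01  2.3000e-01] [ 0.   0.1  0.1 -0.  -0.1 -0.  -0.8 -0.4 -0. ]
[ 4.1217e+02 -2.3889e+02  2.7000e+01  2.3000e-01] [-0.  -0.   0.1 -0.1 -0. ]
rest [ 4.7266e+02 -7.8760e+01  3.4350e+01  1.9000e-01  1.2420e+01  4.5910e+01
  5.1760e+01  6.2290e+01]
[[0.3, 0.1], [0.5, 0.4], [0.8, 0.8], [-0.1, 0.4], [-0.1, 0.1], [-0.0, 0.3], [-0.1, 0.9], [0.2, 0.7], [-0.2, 0.6], [-0.4, 0.0], [-1.2, -0.3], [-0.4, -0.3], [-0.2, 0.4], [-0.3, -0.4], [-0.4, -0.3], [-0.6, -0.6]]
```

View pics/ov.png

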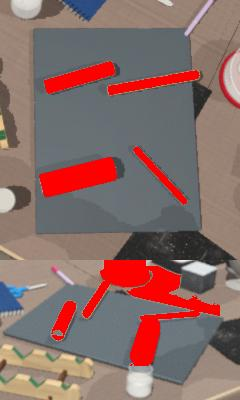

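```bash
sed -i 's/else: b=v.*/else: b=(v>(175 if k=="dowel" else [135,175 if k=="rod" else 155][i]))\&(ss<140)/; s/win=50/win=48/' h.py; python3 m.py | grep -A1 -E "^(rod|dowel)"
```

```text
rod top 494 rod scene 246 [ 412.13 -375.91   16.27   -0.85] [ 0.4  1.1  0.   0.1 -1.4 -0.1  0.7 -0.2  0. ]
[ 413.96 -375.94   14.     -0.85] [-0.  0.  0. -0.  0.]
dowel top 823 dowel scene 330 [ 5.6868e+02 -3.7127e+02  1.9120e+01  1.7000e-01] [ 0.1  0.1  0.7 -0.3 -0.1  0.1 -0.  -0.1  0. ]
[ 5.6926e+02 -3.7169e+02  1.6970e+01  1.7000e-01] [ 0.  -0.   0.7 -0.3 -0. ]
```

```bash
cat > go.py <<'E'
import sys,numpy as np
from rig import arm
from scipy.spatial.transform import Rotation as Ro
s=arm.sense();R=Ro.from_quat(np.roll(s["tool_rot"],-1)).as_matrix();phi=np.degrees(np.arctan2(R[1,0],R[0,0]))
print("t",round(s["time"],2),"pos",s["eef_pos"].round(1),"phi",phi.round(1),"tilt",(R[:2,2]*57.3).round(2),"w",round(s["gripper_width"],1),"F",s["contact_force"].round(1),"grip",round(s["grip_force"],1),"j7",s["joints"][6].round(2))
x,y,z,p=map(float,sys.argv[1:5]);dr=-(p-phi);d=np.array([x,y,z])-s["eef_pos"]
a=np.radians(p);Rn=np.c_[[np.cos(a),np.sin(a),0],[np.sin(a),-np.cos(a),0],[0,0,-1]]
print("turn rz deg",dr.round(1)," shift after turn, tool cm",(Rn.T@d/10).round(2)," now-frame",(R.T@d/10).round(2))
E
python3 go.py 412 -239 200 103.2
python3 - <<'E'
from h import *
d=pickle.load(open("c0.pkl","rb"))
for n,T,S in(("jar",(283,340),(409,293)),("sprayneck",(308,120),(248,185))):
    z0=25 if n=="jar" else 115
    s=least_squares(lambda p:np.r_[proj(d["top"],p)[0]-T,proj(d["scene"],p)[0]-S],[500,-100,z0]);print(n,s.x.round(),s.fun.round(1))
E
```

```text
t 0.1 pos [ 196.4 -593.   229.8] phi 18.3 tilt [-0.03  0.07] w 86.9 F [ 0.1 -1.  -0.4] grip 0.0 j7 -0.09
turn rz deg -84.9  shift after turn, tool cm [29.54 29.08  2.98]  now-frame [ 31.6  -26.82   3.01]
jar [ 377. -118.   16.] [-0.  -0.1  0.1  0. ]
sprayneck [ 712. -162.  113.] [ 0.4  0.7 -0.9 -0.3]
```

drive_tool([
  [[0,0,0],[0,0,-10.6],1],
  [[0,0,0],[0,0,-10.6],1],
  [[0,0,0],[0,0,-10.6],1],
  [[0,0,0],[0,0,-10.6],1],
  [[0,0,0],[0,0,-10.6],1],
  [[0,0,0],[0,0,-10.6],1],
  [[0,0,0],[0,0,-10.6],1],
  [[0,0,0],[0,0,-10.6],1],
], newtons=15)

```text
time: 1.1
eef_pos: [196.4, -593.1, 230.0]
tool_rot: [-0.0, 0.619, 0.785, 0.0]
contact_force: [-0.6, -0.4, -1.4]
gripper_width: 87.0
grip_force: 0.0
```

```bash
python3 go.py 412 -239 150 103.2
```

```text
t 1.1 pos [ 196.4 -593.1  230. ] phi 103.5 tilt [-0.02  0.05] w 87.0 F [-0.6 -0.4 -1.4] grip 0.0 j7 1.35
turn rz deg 0.3  shift after turn, tool cm [29.55 29.08  8.  ]  now-frame [29.4  29.22  8.03]
```

drive_tool([
  [[3.7,3.65,1],[0,0,0],1],
  [[3.7,3.65,1],[0,0,0],1],
  [[3.7,3.65,1],[0,0,0],1],
  [[3.7,3.65,1],[0,0,0],1],
  [[3.7,3.65,1],[0,0,0],1],
  [[3.7,3.65,1],[0,0,0],1],
  [[3.7,3.65,1],[0,0,0],1],
  [[3.5,3.65,1],[0,0,0],1],
])

```text
time: 2.1
eef_pos: [414.6, -239.1, 150.2]
tool_rot: [0.0, 0.622, 0.783, -0.0]
contact_force: [0.4, -0.9, -0.1]
gripper_width: 87.3
grip_force: 0.0
```

```bash
python3 go.py 412 -239 22 103.2
```

```text
t 2.1 pos [ 414.6 -239.1  150.2] phi 103.1 tilt [-0.01 -0.02] w 87.3 F [ 0.4 -0.9 -0.1] grip 0.0 j7 0.6
turn rz deg -0.1  shift after turn, tool cm [ 0.07 -0.25 12.82]  now-frame [ 0.07 -0.25 12.82]
```

drive_tool([
  [[0,-0.2,4],[0,0,0],1],
  [[0,0,4],[0,0,0],1],
  [[0,0,3],[0,0,0],1],
  [[0,0,1.8],[0,0,0],1],
  [[0,0,0],[0,0,0],1],
  [[0,0,0],[0,0,0],-1],
  [[0,0,0],[0,0,0],-1],
  [[0,0,0],[0,0,0],-1],
])

```text
time: 3.1
eef_pos: [412.6, -241.5, 23.3]
tool_rot: [0.001, 0.622, 0.783, -0.0]
contact_force: [-0.0, -0.0, 0.6]
gripper_width: 64.8
grip_force: 0.0
```

drive_tool([
  [[0,0,0],[0,0,0],-1],
  [[0,0,0],[0,0,0],-1],
  [[0,0,0],[0,0,0],-1],
])

```text
time: 3.48
eef_pos: [412.2, -241.1, 22.6]
tool_rot: [0.0, 0.622, 0.783, 0.0]
contact_force: [-0.1, -0.3, -0.9]
gripper_width: 37.0
grip_force: 15.0
```

```bash
python3 go.py 629 -48.7 170 100.9
```

```text
t 3.48 pos [ 412.2 -241.1   22.6] phi 103.1 tilt [ 0. -0.] w 37.0 F [-0.1 -0.3 -0.9] grip 15.0 j7 0.5
turn rz deg 2.2  shift after turn, tool cm [ 14.8   24.93 -14.74]  now-frame [ 13.82  25.48 -14.74]
```

drive_tool([
  [[0,0,-3],[0,0,0],-1],
  [[0,0,-5],[0,0,1.1],-1],
  [[0,0,-5],[0,0,1.1],-1],
  [[2.5,4.1,-1.7],[0,0,0],-1],
  [[2.5,4.2,0],[0,0,0],-1],
  [[2.5,4.2,0],[0,0,0],-1],
  [[2.5,4.2,0],[0,0,0],-1],
  [[2.5,4.2,0],[0,0,0],-1],
])

```text
time: 4.47
eef_pos: [594.6, -78.0, 169.3]
tool_rot: [-0.0, 0.637, 0.771, -0.0]
contact_force: [0.6, -0.0, -0.6]
gripper_width: 37.4
grip_force: 15.0
```

drive_tool([
  [[2.1,4,0],[0,0,0],-1],
  [[0,0,0],[0,0,0],-1],
  [[0,0,0],[0,0,0],-1],
])

```text
time: 4.85
eef_pos: [628.5, -51.1, 169.0]
tool_rot: [-0.0, 0.637, 0.771, -0.0]
contact_force: [0.3, -0.1, -0.2]
gripper_width: 37.6
grip_force: 15.0
```

```bash
python3 go.py 629.5 -50.7 70 100.9
```

```text
t 4.85 pos [628.5 -51.1 169. ] phi 100.9 tilt [-0.07 -0.02] w 37.6 F [ 0.3 -0.1 -0.2] grip 15.0 j7 -0.01
turn rz deg 0.0  shift after turn, tool cm [0.02 0.1  9.9 ]  now-frame [0.02 0.11 9.9 ]
```

drive_tool([
  [[0,0.1,5],[0,0,0],-1],
  [[0,0,5],[0,0,0],-1],
  [[0,0,2.5],[0,0,0],-1],
  [[0,0,0.8],[0,0,0],-1],
  [[0,0,0.2],[0,0,0],-1],
  [[0,0,0.2],[0,0,0],-1],
  [[0,0,0],[0,0,0],-1],
])

```text
time: 5.72
eef_pos: [630.5, -50.6, 33.4]
tool_rot: [0.001, 0.637, 0.771, 0.0]
contact_force: [-0.0, 0.1, -1.2]
gripper_width: 37.8
grip_force: 15.0
```

```bash
python3 go.py 629.5 -50.7 27.6 100.9
```

```text
t 5.72 pos [630.5 -50.6  33.4] phi 100.9 tilt [ 0.07 -0.02] w 37.8 F [-0.   0.1 -1.2] grip 15.0 j7 -0.07
turn rz deg 0.0  shift after turn, tool cm [ 0.01 -0.1   0.58]  now-frame [ 0.01 -0.1   0.58]
```

drive_tool([
  [[0,0,0.2],[0,0,0],-1],
  [[0,0,0.2],[0,0,0],-1],
  [[0,0,0],[0,0,0],-1],
])

```text
time: 6.1
eef_pos: [631.0, -50.3, 29.3]
tool_rot: [0.001, 0.637, 0.771, 0.001]
contact_force: [2.4, -0.8, 2.8]
gripper_width: 38.0
grip_force: 15.0
```

```bash
python3 go.py 629.5 -50.7 27.6 100.9
python3 - <<'E'
from rig import arm
import cv2,numpy as np
a=cv2.resize(arm.capture("scene")["image"][200:330,190:380],None,fx=4,fy=4,interpolation=2)
cv2.imwrite("pics/p1.png",a)
E
```

```text
t 6.1 pos [631.  -50.3  29.3] phi 100.9 tilt [ 0.13 -0.  ] w 38.0 F [ 2.4 -0.8  2.8] grip 15.0 j7 -0.07
turn rz deg 0.0  shift after turn, tool cm [-0.01 -0.16  0.17]  now-frame [-0.01 -0.16  0.17]
```

View pics/p1.png

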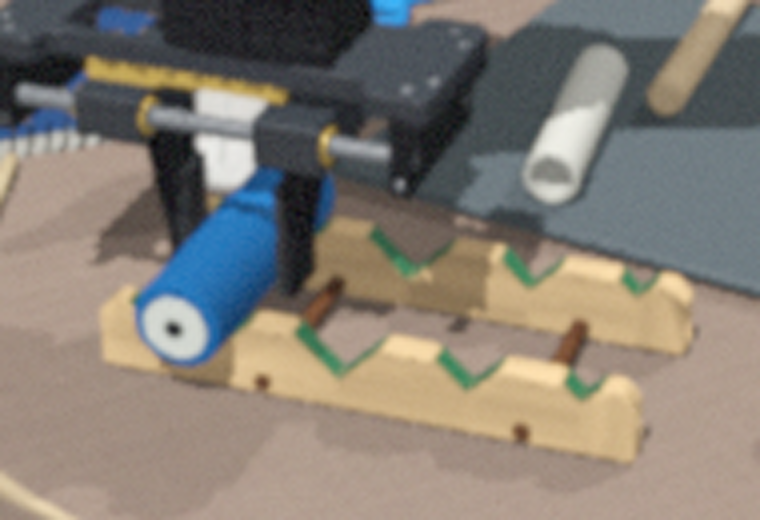

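The crop shows the blue roller in the widest groove, its near end at (180,325) across the front rail. There is light contact, so I'll release it.

drive_tool([
  [[0,0.05,0.1],[0,0,0],-1],
  [[0,0,0],[0,0,0],0.0],
  [[0,0,0],[0,0,0],0.2],
  [[0,0,0],[0,0,0],0.2],
  [[0,0,-2],[0,0,0],0.2],
  [[0,0,-4],[0,0,0],0.2],
  [[0,0,-5],[0,0,0],0.2],
  [[0,0,-3],[0,0,0],0.4],
])

```text
time: 7.15
eef_pos: [631.3, -50.0, 171.8]
tool_rot: [0.002, 0.636, 0.771, 0.001]
contact_force: [0.2, 0.4, -0.6]
gripper_width: 56.7
grip_force: 0.0
```

```bash
python3 go.py 577.5 -246 150 106
python3 - <<'E'
from rig import arm
import cv2,numpy as np
a=arm.capture("scene")["image"][180:330,190:500];b=arm.capture("top")["image"][120:330,180:500]
a=cv2.resize(a,None,fx=2.4,fy=2.4);b=cv2.resize(b,(a.shape[1]//2,245))
cv2.imwrite("pics/p2.png",np.vstack([a[:,:],np.hstack([b,b*0])[:, :a.shape[1]]]))
E
```

```text
t 7.15 pos [631.3 -50.  171.8] phi 100.9 tilt [ 0.21 -0.02] w 56.7 F [ 0.2  0.4 -0.6] grip 0.0 j7 -0.01
turn rz deg -5.1  shift after turn, tool cm [-17.36 -10.57   2.18]  now-frame [-18.22  -9.01   2.17]
```

View pics/p2.png

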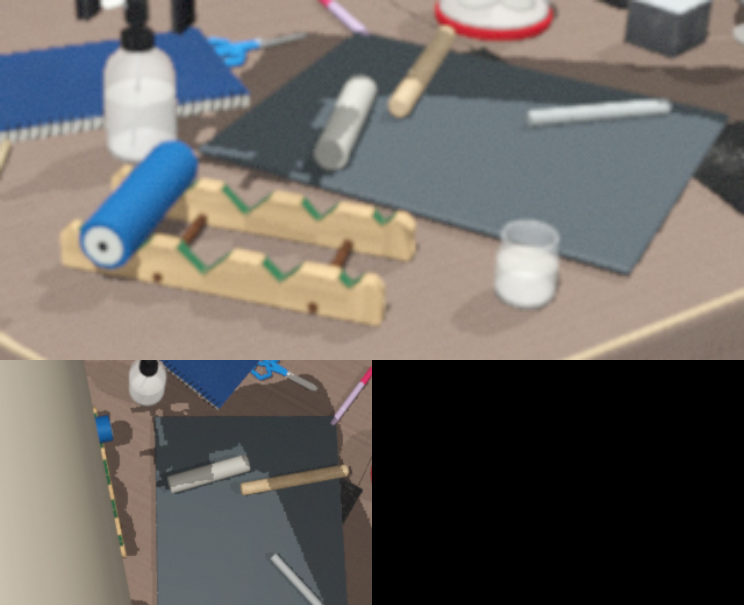

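The blue roller is seated in the widest groove; its front end is at (103,245) in the crop. The tube, dowel, rod, jar and bottle have not moved.

drive_tool([
  [[-3,-1.5,0],[0,0,-2.6],1],
  [[-3,-1.6,0],[0,0,-2.5],1],
  [[-3,-1.9,0.4],[0,0,0],1],
  [[-3,-1.9,0.4],[0,0,0],1],
  [[-3,-1.9,0.4],[0,0,0],1],
  [[-2.5,-1.9,1],[0,0,0],1],
  [[0,0,0],[0,0,0],1],
  [[0,0,0],[0,0,0],1],
])

```text
time: 8.25
eef_pos: [571.8, -246.2, 145.9]
tool_rot: [-0.0, 0.601, 0.799, 0.0]
contact_force: [-0.4, -0.2, 0.3]
gripper_width: 86.9
grip_force: 0.0
```

```bash
python3 go.py 577.5 -246 20 106
```

```text
t 8.25 pos [ 571.8 -246.2  145.9] phi 106.1 tilt [0.02 0.03] w 86.9 F [-0.4 -0.2  0.3] grip 0.0 j7 0.42
turn rz deg 0.1  shift after turn, tool cm [-0.13  0.55 12.59]  now-frame [-0.14  0.55 12.59]
```

drive_tool([
  [[-0.1,0.5,4],[0,0,0],1],
  [[0,0,4],[0,0,0],1],
  [[0,0,3],[0,0,0],1],
  [[0,0,1.6],[0,0,0],1],
  [[0,0,0],[0,0,0],1],
  [[0,0,0],[0,0,0],-1],
  [[0,0,0],[0,0,0],-1],
  [[0,0,0],[0,0,0],-1],
])

```text
time: 9.25
eef_pos: [577.0, -246.9, 20.3]
tool_rot: [0.001, 0.602, 0.799, 0.0]
contact_force: [-2.4, -0.7, 0.5]
gripper_width: 64.6
grip_force: 0.0
```

drive_tool([
  [[0,0,0],[0,0,0],-1],
  [[0,0,0],[0,0,0],-1],
  [[0,0,0],[0,0,0],-1],
  [[0,0,0],[0,0,0],-1],
])

```text
time: 9.75
eef_pos: [576.7, -246.6, 19.5]
tool_rot: [0.0, 0.602, 0.799, -0.0]
contact_force: [0.2, -0.3, -0.9]
gripper_width: 26.7
grip_force: 15.0
```

```bash
python3 go.py 569.7 -60.4 160 100.9
```

```text
t 9.75 pos [ 576.7 -246.6   19.5] phi 106.0 tilt [ 0. -0.] w 26.7 F [ 0.2 -0.3 -0.9] grip 15.0 j7 0.35
turn rz deg 5.1  shift after turn, tool cm [ 18.42   2.84 -14.05]  now-frame [ 18.09   4.47 -14.05]
```

drive_tool([
  [[0,0,-3],[0,0,0],-1],
  [[0,0,-5],[0,0,2.5],-1],
  [[0,0,-5],[0,0,2.6],-1],
  [[3.6,0.6,-1],[0,0,0],-1],
  [[3.7,0.6,0],[0,0,0],-1],
  [[3.7,0.6,0],[0,0,0],-1],
  [[3.7,0.6,0],[0,0,0],-1],
  [[3.7,0.5,0],[0,0,0],-1],
])

```text
time: 10.75
eef_pos: [570.1, -59.3, 159.5]
tool_rot: [0.0, 0.637, 0.771, -0.0]
contact_force: [0.3, -1.0, -0.3]
gripper_width: 26.4
grip_force: 15.0
```

drive_tool([
  [[0,0,0],[0,0,0],-1],
  [[0,0,0],[0,0,0],-1],
])

```text
time: 11.0
eef_pos: [570.3, -61.1, 159.5]
tool_rot: [0.0, 0.637, 0.771, -0.0]
contact_force: [-0.4, -0.8, -0.6]
gripper_width: 26.7
grip_force: 15.0
```

```bash
python3 go.py 569.7 -60.4 35 100.9
```

```text
t 11.0 pos [570.3 -61.1 159.5] phi 100.9 tilt [-0.01 -0.04] w 26.7 F [-0.4 -0.8 -0.6] grip 15.0 j7 0.04
turn rz deg 0.0  shift after turn, tool cm [ 0.08 -0.04 12.45]  now-frame [ 0.09 -0.04 12.45]
```

drive_tool([
  [[0,0,5],[0,0,0],-1],
  [[0,0,4.5],[0,0,0],-1],
  [[0,0,2],[0,0,0],-1],
  [[0,0,0.8],[0,0,0],-1],
  [[0,0,0.3],[0,0,0],-1],
  [[0,0,0.2],[0,0,0],-1],
  [[0,0,0],[0,0,0],-1],
  [[0,0,0],[0,0,0],-1],
])

```text
time: 12.0
eef_pos: [570.6, -60.6, 32.1]
tool_rot: [0.0, 0.637, 0.771, 0.0]
contact_force: [0.7, 0.4, -0.5]
gripper_width: 26.6
grip_force: 15.0
```

```bash
python3 go.py 569.7 -60.4 30 100.9
python3 - <<'E'
from rig import arm
import cv2
a=cv2.resize(arm.capture("scene")["image"][200:330,190:380],None,fx=4,fy=4,interpolation=2)
cv2.imwrite("pics/p3.png",a)
E
```

```text
t 12.0 pos [570.6 -60.6  32.1] phi 100.9 tilt [ 0.05 -0.02] w 26.6 F [ 0.7  0.4 -0.5] grip 15.0 j7 -0.05
turn rz deg 0.0  shift after turn, tool cm [ 0.03 -0.09  0.21]  now-frame [ 0.03 -0.09  0.21]
```

View pics/p3.png

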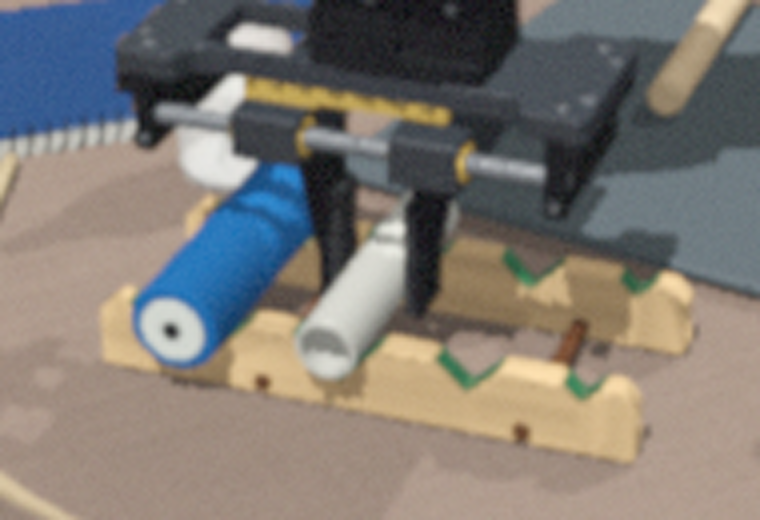

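The tube is over its groove, with its end at (328,350) in the crop and a clear gap to the blue roller. I'll set it down and release.

drive_tool([
  [[0,0,0.2],[0,0,0],-1],
  [[0,0,0],[0,0,0],-1],
  [[0,0,0],[0,0,0],-0.2],
  [[0,0,0],[0,0,0],-0.1],
  [[0,0,-0.5],[0,0,0],-0.1],
  [[0,0,-3],[0,0,0],-0.1],
  [[0,0,-5],[0,0,0],-0.1],
  [[0,0,-5],[0,0,0],0.2],
])

```text
time: 13.05
eef_pos: [570.0, -60.4, 166.2]
tool_rot: [-0.0, 0.637, 0.771, -0.0]
contact_force: [1.5, -0.5, 0.8]
gripper_width: 43.6
grip_force: 0.0
```

```bash
python3 go.py 569.5 -371.5 140 99.9
```

```text
t 13.05 pos [570.  -60.4 166.2] phi 100.9 tilt [-0.02  0.01] w 43.6 F [ 1.5 -0.5  0.8] grip 0.0 j7 0.04
turn rz deg 1.0  shift after turn, tool cm [-30.64  -5.39   2.62]  now-frame [-30.54  -5.95   2.61]
```

drive_tool([
  [[-3,-0.6,0],[0,0,1],0.5],
  [[-4.6,-0.8,0],[0,0,0],0.5],
  [[-4.6,-0.8,0],[0,0,0],0.5],
  [[-4.6,-0.8,0],[0,0,0],0.5],
  [[-4.6,-0.8,0],[0,0,0],0.5],
  [[-4.6,-0.8,1],[0,0,0],0.5],
  [[-4.6,-0.8,1.6],[0,0,0],0.5],
  [[0,0,0],[0,0,0],0.5],
])

```text
time: 14.05
eef_pos: [567.8, -375.9, 136.4]
tool_rot: [-0.001, 0.646, 0.764, -0.001]
contact_force: [-0.4, 0.8, 0.4]
gripper_width: 65.2
grip_force: 0.0
```

drive_tool([
  [[0,0,0],[0,0,0],0.5],
])

```text
time: 14.18
eef_pos: [570.6, -370.5, 138.7]
tool_rot: [-0.0, 0.643, 0.766, 0.0]
contact_force: [0.3, 0.3, 1.3]
gripper_width: 65.2
grip_force: 0.0
```

```bash
python3 go.py 569.5 -371.5 18.5 99.9
```

```text
t 14.18 pos [ 570.6 -370.5  138.7] phi 99.9 tilt [0.02 0.05] w 65.2 F [0.3 0.3 1.3] grip 0.0 j7 0.49
turn rz deg 0.0  shift after turn, tool cm [-0.08 -0.12 12.02]  now-frame [-0.09 -0.13 12.02]
```

drive_tool([
  [[-0.1,-0.1,4],[0,0,0],0.5],
  [[0,0,4],[0,0,0],0.5],
  [[0,0,2.6],[0,0,0],0.5],
  [[0,0,1.4],[0,0,0],0.5],
  [[0,0,0],[0,0,0],0.5],
  [[0,0,0],[0,0,0],-1],
  [[0,0,0],[0,0,0],-1],
  [[0,0,0],[0,0,0],-1],
])

```text
time: 15.18
eef_pos: [569.8, -372.6, 19.2]
tool_rot: [0.0, 0.643, 0.766, -0.0]
contact_force: [-0.5, 0.1, 0.1]
gripper_width: 43.3
grip_force: 0.0
```

drive_tool([
  [[0,0,0],[0,0,0],-1],
  [[0,0,0],[0,0,0],-1],
  [[0,0,0],[0,0,0],-1],
  [[0,0,0],[0,0,0],-1],
])

```text
time: 15.68
eef_pos: [569.5, -372.4, 18.6]
tool_rot: [0.0, 0.643, 0.766, -0.0]
contact_force: [-1.4, -0.3, 0.5]
gripper_width: 18.9
grip_force: 15.0
```

```bash
python3 go.py 519.2 -70 160 100.9
```

```text
t 15.68 pos [ 569.5 -372.4   18.6] phi 99.9 tilt [-0. -0.] w 18.9 F [-1.4 -0.3  0.5] grip 15.0 j7 0.45
turn rz deg -1.0  shift after turn, tool cm [ 30.65   0.78 -14.14]  now-frame [ 30.66   0.25 -14.15]
```

drive_tool([
  [[0,0,-3],[0,0,0],-1],
  [[0,0,-5],[0,0,-1],-1],
  [[3.5,0.1,-5],[0,0,0],-1],
  [[5,0.1,-1],[0,0,0],-1],
  [[5.5,0.1,0],[0,0,0],-1],
  [[5.5,0.2,0],[0,0,0],-1],
  [[5.5,0.2,0],[0,0,0],-1],
  [[5.5,0.1,0],[0,0,0],-1],
])

```text
time: 16.68
eef_pos: [519.1, -69.7, 158.7]
tool_rot: [0.0, 0.637, 0.771, -0.0]
contact_force: [0.9, -1.1, 0.1]
gripper_width: 19.0
grip_force: 15.0
```

drive_tool([
  [[0,0,0],[0,0,0],-1],
  [[0,0,0],[0,0,0],-1],
  [[0,0,0],[0,0,0],-1],
])

```text
time: 17.05
eef_pos: [519.7, -72.9, 158.4]
tool_rot: [0.0, 0.637, 0.771, -0.0]
contact_force: [0.8, -0.5, -0.9]
gripper_width: 19.0
grip_force: 15.0
```

```bash
python3 go.py 519.2 -70 36 100.9
```

```text
t 17.05 pos [519.7 -72.9 158.4] phi 100.8 tilt [-0.01 -0.01] w 19.0 F [ 0.8 -0.5 -0.9] grip 15.0 j7 0.1
turn rz deg -0.1  shift after turn, tool cm [2.900e-01 1.000e-02 1.224e+01]  now-frame [2.900e-01 1.000e-02 1.224e+01]
```

drive_tool([
  [[0.2,0,5],[0,0,0],-1],
  [[0,0,4.5],[0,0,0],-1],
  [[0,0,2],[0,0,0],-1],
  [[0,0,0.6],[0,0,0],-1],
  [[0,0,0.2],[0,0,0],-1],
  [[0,0,0.1],[0,0,0],-1],
  [[0,0,0],[0,0,0],-1],
  [[0,0,0],[0,0,0],-1],
])

```text
time: 18.05
eef_pos: [519.5, -69.5, 35.1]
tool_rot: [0.0, 0.637, 0.771, 0.0]
contact_force: [-0.8, 0.5, -0.7]
gripper_width: 19.0
grip_force: 15.0
```

```bash
python3 go.py 519.2 -71 33 100.9
python3 - <<'E'
from rig import arm
import cv2
a=cv2.resize(arm.capture("scene")["image"][200:330,190:380],None,fx=4,fy=4,interpolation=2)
cv2.imwrite("pics/p4.png",a)
E
```

```text
t 18.05 pos [519.5 -69.5  35.1] phi 100.9 tilt [ 0.05 -0.02] w 19.0 F [-0.8  0.5 -0.7] grip 15.0 j7 -0.01
turn rz deg 0.0  shift after turn, tool cm [-0.14 -0.06  0.21]  now-frame [-0.14 -0.06  0.21]
```

View pics/p4.png

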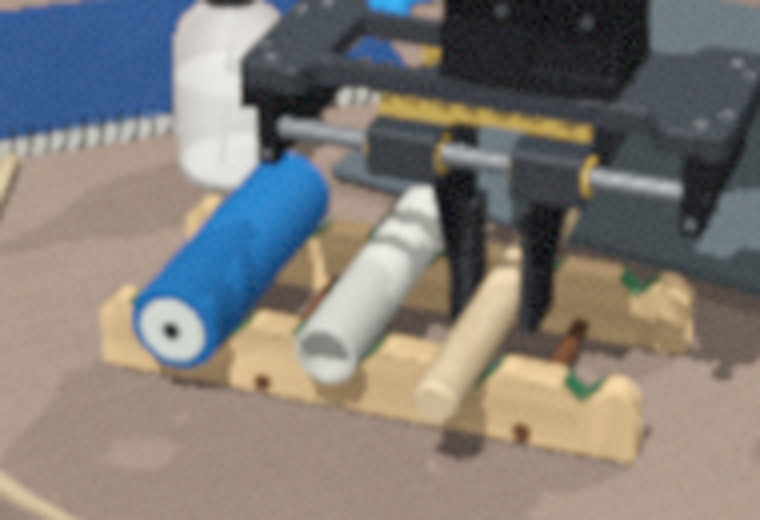

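The tube is seated, and the dowel is just above the second groove with its end at (435,400). I'll lower and release it.

drive_tool([
  [[-0.1,0,0.1],[0,0,0],-1],
  [[0,0,0.1],[0,0,0],-1],
  [[0,0,0],[0,0,0],-1],
  [[0,0,0],[0,0,0],-0.3],
  [[0,0,0],[0,0,0],-0.25],
  [[0,0,-0.5],[0,0,0],-0.25],
  [[0,0,-4],[0,0,0],-0.25],
  [[0,0,-5],[0,0,0],-0.25],
])

```text
time: 19.1
eef_pos: [518.7, -70.2, 128.2]
tool_rot: [-0.001, 0.636, 0.771, -0.0]
contact_force: [1.6, -0.6, 0.0]
gripper_width: 32.5
grip_force: 0.0
```

```bash
python3 go.py 413.5 -376 140 41.3
```

```text
t 19.1 pos [518.7 -70.2 128.2] phi 100.9 tilt [-0.1   0.05] w 32.5 F [ 1.6 -0.6  0. ] grip 0.0 j7 0.08
turn rz deg 59.6  shift after turn, tool cm [-28.09  16.03  -1.18]  now-frame [-28.03 -16.13  -1.19]
```

drive_tool([
  [[-2,-1.2,-1.2],[0,0,0],0],
  [[-4,-2.3,0],[0,0,0],0.2],
  [[-4,-2.3,0],[0,0,0],0.2],
  [[-4,-2.3,0],[0,0,0],0.2],
  [[-4,-2.3,0],[0,0,0],0.2],
  [[-4,-2.3,0],[0,0,0],0.2],
  [[-4,-2.3,0],[0,0,0],0.2],
  [[-2,-1.1,0],[0,0,0],0.2],
])

```text
time: 20.1
eef_pos: [413.0, -378.2, 139.6]
tool_rot: [0.0, 0.638, 0.77, -0.0]
contact_force: [-0.3, 1.0, -0.8]
gripper_width: 52.4
grip_force: 0.0
```

drive_tool([
  [[0,0,0],[0,0,9.9],0.2],
  [[0,0,0],[0,0,9.9],0.2],
  [[0,0,0],[0,0,9.9],0.2],
  [[0,0,0],[0,0,9.9],0.2],
  [[0,0,0],[0,0,10],0.2],
  [[0,0,0],[0,0,10],0.2],
  [[0,0,0],[0,0,0],0.2],
  [[0,0,0],[0,0,0],0.2],
])

```text
time: 21.1
eef_pos: [414.8, -375.3, 139.6]
tool_rot: [-0.0, 0.935, 0.355, 0.0]
contact_force: [-0.0, 0.2, 0.1]
gripper_width: 52.5
grip_force: 0.0
```

```bash
python3 go.py 413.5 -376 17.5 41.3
```

```text
t 21.1 pos [ 414.8 -375.3  139.6] phi 41.6 tilt [0.01 0.01] w 52.5 F [-0.   0.2  0.1] grip 0.0 j7 -0.29
turn rz deg 0.3  shift after turn, tool cm [-0.14 -0.03 12.21]  now-frame [-0.14 -0.03 12.21]
```

drive_tool([
  [[-0.1,0,4],[0,0,0.3],0.2],
  [[0,0,4],[0,0,0],0.2],
  [[0,0,2.8],[0,0,0],0.2],
  [[0,0,1.2],[0,0,0],0.2],
  [[0,0,0.2],[0,0,0],0.2],
  [[0,0,0],[0,0,0],0.2],
  [[0,0,0],[0,0,0],-1],
  [[0,0,0],[0,0,0],-1],
])

```text
time: 22.1
eef_pos: [413.9, -376.8, 18.2]
tool_rot: [0.001, 0.937, 0.35, 0.0]
contact_force: [0.4, 0.5, 0.6]
gripper_width: 39.1
grip_force: 0.0
```

drive_tool([
  [[0,0,0],[0,0,0],-1],
  [[0,0,0],[0,0,0],-1],
  [[0,0,0],[0,0,0],-1],
  [[0,0,0],[0,0,0],-1],
])

```text
time: 22.6
eef_pos: [413.6, -376.5, 17.6]
tool_rot: [-0.0, 0.937, 0.35, -0.0]
contact_force: [0.3, 0.8, 0.8]
gripper_width: 11.3
grip_force: 15.0
```

```bash
python3 go.py 474.5 -78.5 160 100.9
```

```text
t 22.6 pos [ 413.6 -376.5   17.6] phi 41.0 tilt [-0. -0.] w 11.3 F [0.3 0.8 0.8] grip 15.0 j7 -0.35
turn rz deg -59.9  shift after turn, tool cm [ 28.11  11.61 -14.24]  now-frame [ 24.15 -18.48 -14.25]
```

drive_tool([
  [[0,0,-3],[0,0,0],-1],
  [[0,0,-5],[0,0,0],-1],
  [[0,0,-4],[0,0,-10],-1],
  [[0,0,-2.2],[0,0,-10],-1],
  [[0,0,0],[0,0,-10],-1],
  [[0,0,0],[0,0,-10],-1],
  [[0,0,0],[0,0,-10],-1],
  [[0,0,0],[0,0,-10],-1],
])

```text
time: 23.6
eef_pos: [413.5, -376.4, 159.4]
tool_rot: [-0.0, 0.634, 0.774, -0.0]
contact_force: [-0.1, 0.0, -1.2]
gripper_width: 11.2
grip_force: 15.0
```

drive_tool([
  [[4,1.6,0],[0,0,0],-1],
  [[4,1.7,0],[0,0,0],-1],
  [[4,1.7,0],[0,0,0],-1],
  [[4,1.7,0],[0,0,0],-1],
  [[4,1.7,0],[0,0,0],-1],
  [[4,1.6,0],[0,0,0],-1],
  [[4,1.6,0],[0,0,0],-1],
  [[0,0,0],[0,0,0],-1],
])

```text
time: 24.6
eef_pos: [474.4, -76.0, 159.8]
tool_rot: [0.0, 0.634, 0.774, 0.0]
contact_force: [-0.4, -0.5, -0.9]
gripper_width: 11.3
grip_force: 15.0
```

drive_tool([
  [[0,0,0],[0,0,0],-1],
  [[0,0,0],[0,0,0],-1],
])

```text
time: 24.85
eef_pos: [473.7, -80.7, 159.4]
tool_rot: [-0.0, 0.637, 0.771, -0.0]
contact_force: [-0.4, 0.1, -1.1]
gripper_width: 11.2
grip_force: 15.0
```

```bash
python3 go.py 474.5 -78.5 50 100.9
```

```text
t 24.85 pos [473.7 -80.7 159.4] phi 100.9 tilt [-0.01 -0.01] w 11.2 F [-0.4  0.1 -1.1] grip 15.0 j7 0.19
turn rz deg 0.0  shift after turn, tool cm [ 0.2   0.12 10.94]  now-frame [ 0.2   0.12 10.94]
```

drive_tool([
  [[0.1,0.1,5],[0,0,0],-1],
  [[0,0,4],[0,0,0],-1],
  [[0,0,2],[0,0,0],-1],
  [[0,0,0.8],[0,0,0],-1],
  [[0,0,0.2],[0,0,0],-1],
  [[0,0,0],[0,0,0],-1],
  [[0,0,0],[0,0,0],-1],
])

```text
time: 25.72
eef_pos: [475.3, -78.5, 40.3]
tool_rot: [0.001, 0.636, 0.772, 0.0]
contact_force: [0.1, -0.2, -1.0]
gripper_width: 11.3
grip_force: 15.0
```

```bash
python3 go.py 474.5 -78.5 35.6 100.9
python3 - <<'E'
from rig import arm
import cv2
a=cv2.resize(arm.capture("scene")["image"][200:330,220:400],None,fx=4,fy=4,interpolation=2)
cv2.imwrite("pics/p5.png",a)
E
```

```text
t 25.73 pos [475.3 -78.5  40.3] phi 101.0 tilt [ 0.07 -0.04] w 11.3 F [ 0.1 -0.2 -1. ] grip 15.0 j7 0.05
turn rz deg 0.1  shift after turn, tool cm [ 0.02 -0.08  0.47]  now-frame [ 0.02 -0.08  0.47]
```

View pics/p5.png

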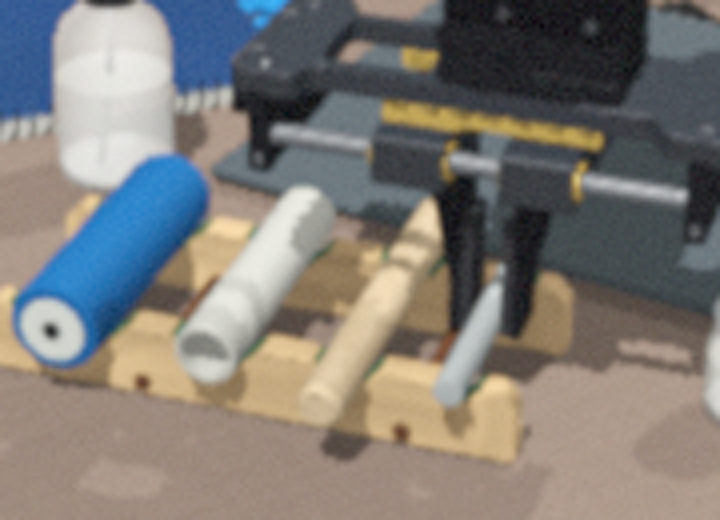

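The dowel is seated. The rod, with its end at (450,388), is just above the narrowest groove. I'll lower it the last 4 mm.

drive_tool([
  [[0,-0.1,0.2],[0,0,0],-1],
  [[0,0,0.1],[0,0,0],-1],
  [[0,0,0.1],[0,0,0],-1],
  [[0,0,0],[0,0,0],-1],
  [[0,0,0],[0,0,0],-1],
])

```text
time: 26.4
eef_pos: [473.8, -78.5, 35.5]
tool_rot: [0.0, 0.636, 0.772, 0.0]
contact_force: [0.1, 0.2, -0.5]
gripper_width: 11.6
grip_force: 15.0
```

drive_tool([
  [[0,0,0],[0,0,0],-0.5],
  [[0,0,0],[0,0,0],-0.42],
  [[0,0,0],[0,0,0],-0.42],
  [[0,0,-0.5],[0,0,0],-0.42],
  [[0,0,-4],[0,0,0],-0.42],
  [[0,0,-5],[0,0,0],-0.42],
  [[0,0,-5],[0,0,0],-0.42],
  [[0,0,-5],[0,0,0],-0.42],
])

```text
time: 27.4
eef_pos: [473.6, -78.3, 232.6]
tool_rot: [0.0, 0.636, 0.772, 0.0]
contact_force: [1.0, -0.1, 0.9]
gripper_width: 25.0
grip_force: 0.0
```

drive_tool([
  [[-6,-4,0],[0,0,0],0],
  [[-6,-4,0],[0,0,0],0],
  [[-6,-4,0],[0,0,0],0],
  [[-6,-4,0],[0,0,0],0],
  [[-6,-3,0],[0,0,0],0],
  [[-6,-3,0],[0,0,0],0],
  [[0,0,0],[0,0,0],0],
])

```text
time: 28.28
eef_pos: [340.7, -434.0, 229.9]
tool_rot: [-0.0, 0.639, 0.769, -0.0]
contact_force: [0.5, 0.3, -0.6]
gripper_width: 43.9
grip_force: 0.0
```

Run:
```python
from rig import arm
import cv2,numpy as np,pickle
c=arm.capture("scene");t=arm.capture("top");pickle.dump(dict(scene=c,top=t),open("c1.pkl","wb"))
a=cv2.resize(c["image"][200:325,200:420],None,fx=2.7,fy=2.7,interpolation=2);b=cv2.resize(t["image"][130:370,190:310],(200,400))
o=np.zeros((600,800,3),np.uint8);o[:a.shape[0],:a.shape[1]]=a;o[:400,600:]=b;cv2.imwrite("pics/p6.png",o)
```

```text
(no output)
```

View pics/p6.png

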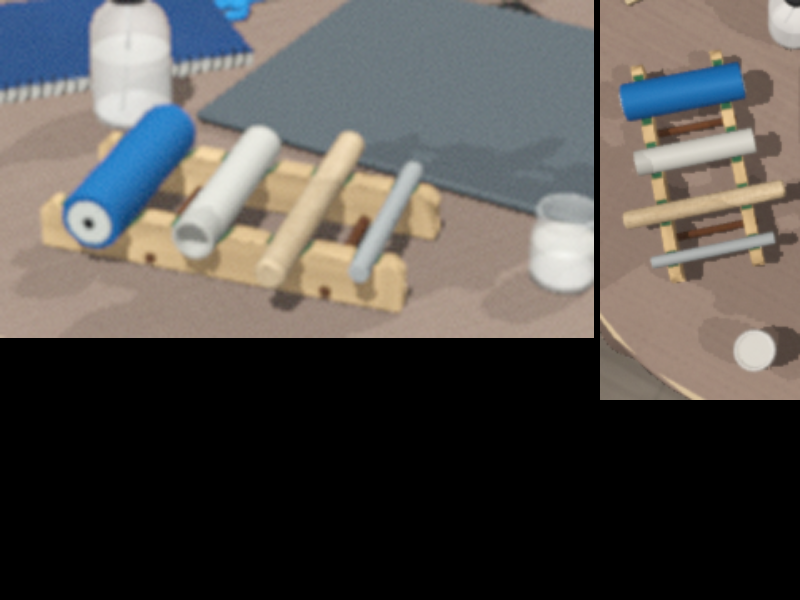

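Run:
```python
from h import *
from scipy.optimize import minimize
d=pickle.load(open("c1.pkl","rb"));t=d["top"];O=np.array([472.7,-78.8]);X=np.array([np.cos(.19),np.sin(.19)]);Y=np.array([-X[1],X[0]])
h=cv2.cvtColor(t["image"],cv2.COLOR_BGR2HSV).astype(int)
for k,g in zip(ROD,(0,45.5,97,159)):
    r,L=ROD[k];G=np.r_[O+g*X,32];Yv=np.r_[Y,0]
    # intensity profile along the roller axis
    s=np.arange(-110,110,.5);top=proj(t,G+[0,0,r*.9]+s[:,None]*Yv).astype(np.float32)
    v=cv2.remap(t["image"],top[:,0][None],top[:,1][None],cv2.INTER_LINEAR)[0].astype(float)
    ref=np.median(v[abs(s)<L/2-15],0);bad=np.linalg.norm(v-ref,axis=1)
    bg0,bg1=bad[(s<-L/2-8)&(s>-L/2-14)].mean(),bad[(s>L/2+8)&(s<L/2+14)].mean()
    lo=s[(s<-L/2+15)&(bad>bg0/2)].max();hi=s[(s>L/2-15)&(bad>bg1/2)].min()
    print(k,lo,hi,"centre",(lo+hi)/2,"len",hi-lo)
```

```text
rod -60.0 60.5 centre 0.25 len 120.5
dowel -79.0 80.0 centre 0.5 len 159.0
tube -59.5 59.0 centre -0.25 len 118.5
blue -59.5 60.5 centre 0.5 len 120.0
```

All four rollers are seated in order and centred to within about 0.5 mm. The arm is clear, and the jar and bottle have not moved.

```bash
python3 -c "
from rig import arm
print(arm.finish_job())"
```

```text
the job is handed in; nothing more can be done
None
```

The job is handed in: all four rollers are seated in their matching grooves in order of thickness, centred to within about 0.5 mm, with the spray bottle and jar left standing where they were; it took about 28 s of the 99 s.

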